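# Clutch in the folding crank of a clamping press and wind it tight

## Robot

A 6-joint arm with a two-finger parallel gripper is mounted at the origin on a cart in front of the work surface, level with it; the furniture and walls round the work are solid. World frame = base frame: x ahead of the robot, y to its left, z up, the work surface at z = 0. Lengths are in mm, angles in degrees, forces in N, time in s.
With the tool pointing down it reaches from about 300 to 850 mm from the base axis. Payload 4.2 kg.
Tool frame: the origin (TCP) lies at the very end of the fingers, on their centre line; the grasp point (between the pads) lies 19 mm behind it (env.grip_depth is the distance from the TCP to the grasp point, in mm); z points along the fingers, y is the line along which they close (so a half turn about z gives the same grasp; the last joint's range is limited). The gripper opens to 91 mm and grips with 3 to 60 N. Pads are 32 mm wide; open, the fingers measure 118 mm over their backs; the gripper's body (76 mm by 178 mm) begins 60 mm behind the grasp point.
Start: joints at [72.536, 18.312, 89.639, -0, 72.044, -1.146], TCP at [161.557, 551.854, 213.976] pointing down, gripper open.
Joint ranges: [-177.97, 177.97], [-48.28, 115.42], [12.27, 149.76], [-77.06, 257.06], [2.81, 150.46], [-146.56, 146.56]. Speed limits (degrees/s): [147.25, 147.25, 180, 180, 180, 180].

## Interface

Orientations are given as [roll, pitch, yaw] about the fixed x, y, z axes, in that order (R = Rz(yaw) Ry(pitch) Rx(roll)).
In Python, from workcell import env, cams gives the robot as it stands.
- The arm moves only by the tool apply_moves, never from a script. Its argument "deltas" is a list of rows, each a list of 5 numbers: the shift along the tool's x, y, z in m, then the turn about the tool's z in rad, then the opening, from -1 (shut) to 1 (fully open), so that 0 is half open. In form: [[tx, ty, tz, roll, gripper], ...]. A call has 1 to 5 rows; each row is the pose to reach, as a shift and turn from the pose commanded when the call began, along the tool's axes at that moment; what a row does not reach only later rows make up. A row lasts 1/10 s, in which the tool goes at most 50 mm and 8.59 degrees, less where a joint would pass 70% of its speed; a pose out of reach is approached as far as the arm can. A call with a gripper value outside its range is refused whole. The fingers move at their own pace and stop on an object; "grip_force" is the grip in N (left out, the last holds). Time passes only in rows, so rows that repeat a pose let the fingers close. It gives the time, the measured TCP pose, the force, the opening and the grip force at its end, in the units of the state.
- env.state(): the state, without advancing time (a new reading comes with each control period).
- cams.grab_frame(name): name is "side" or "top"; returns the picture (420x560x3 uint8, blue, green, red); there is no depth.
- cams.get_calibration(name): a dict with "mtx" (3x3 intrinsics, pixels), "eye" and "attitude" of the camera in the world. Camera axes: x right, y down, z forward; pixel columns grow to the right and rows downward; lengths in mm; the calibration is good to about 2 mm. A picture is of the moment at which its call begins. get_calibration takes no time and is no camera call.
- env.job_done(): hands the job in; it is judged then, once.
The state is a dict: "time_s": time; "qpos": joint angles; "qvel": joint speeds; "effort": joint torques, N m; "ee_pos": TCP position; "ee_rot": TCP orientation; "force": force on the tool from outside, world axes, zero at the start; "torque": the same for the moment, N m; "gripper_width": finger opening in mm; "gripper_force": force on a finger pad.
Only numpy, scipy, OpenCV 4.12 (cv2) and the standard library are available. Lean on these libraries where they do the work, as an engineer would, in place of code of your own. Each camera call takes 0.05 s, during which the arm holds its last target. There are 200 camera calls.

## Task

Clamp the steel set-up block that lies on the bed of the low green press. The black handwheel on top only idles while its red crank handle is folded down: swing the handle up until it stands, push it down and feel for the spot, turning the wheel a little, where its pin drops in and clicks home, then wind the wheel clockwise (seen from above) until the pad bears down hard on the block. Let go, leaving the handle up and latched, the block clamped and the other things on the bench where they are.

Things in the scene. Friction and masses are not known exactly. Their poses are not given: they have to be found in the camera images.
- press: Low green two-column press, fixed: bed 165 x 250 mm (top at z 18 mm), crosshead (top z 100), level handwheel above it. Origin: bottom centre of the bed, on the wheel axis; z up along that axis, y along the crosshead (columns at y +-100, nuts up to z 115). Of the press only the crank need be touched.
- wheel_center (a point): Centre of the wheel's upper face, z 123 mm: solid black disc, radius 77, rim bead 4 mm high. x points from the axis to the clevis (turns with the wheel), z up. Until the crank's pin is home the wheel idles (0.05 N m, endless). Then it drives the screw: 0.25 N m, about 5 N at the handle; clockwise from above lowers the pad 20 mm a turn. The screw stays where it is left.
- clevis (a point): Pivot of the crank handle in a steel clevis on the wheel: 60 mm from the wheel axis, 20 mm above the wheel's face; axes as wheel_center, y along the pivot. The clevis is 32 mm wide (y), 22 mm long (x) and reaches 31 mm above the face; a curved guide strip on its outer side reaches 82 mm from the wheel axis.
- grip_low (a point): Point on the axis of the round red grip (22 mm thick, revolves freely on its rod), 47 mm from the pivot with pin out; z runs along the handle to its free end. Folded, the handle lies over the wheel's face from the clevis past the axis, 20 mm above the face. Clear for fingers then: 29 to 68 mm from the pivot; at 69 to 103 mm it lies in an open saddle clip 33 mm wide, 27 mm high.
- grip_top (a point): Centre of the free end of the red grip, 107 mm from the pivot with the pin out, 89 mm with it home. Axes as grip_low. Standing it is at z 250 mm (pin out) or 232 mm (home). The grip is 78 mm long from here.
- crank_fold (a joint): Angle of the handle, rad: 0 folded down on the wheel, 1.571 upright against its stop. The pivot is stiff (0.13 N m): the handle stays at any angle at which it is left. It cannot fold while the pin is in.
- crank_pin (a joint): How far rod and grip are pushed in along their own axis, m: 0 out, 0.018 home; a curved guide allows it only upright. Friction 1.6 N and a ball click (about 5 N, at 7 to 17 mm) that keeps it home. Below the wheel are 6 dogs on the screw, one every 60 deg, hidden, at an unknown angle: on a dog the pin stops hard at 0.010 and slides with little friction; over a gap (8 deg wide for the pin) it drops home.
- pad: Round pressure pad under the ram, 46 mm across; origin at the centre of its black underside, on the wheel axis. Starts 8 to 12 mm above the block. Sprung: on the block it gives way into the ram, 5 N at first and 5 N more a mm, and is solid after 6 mm; the screw's own end stop lies at most 1.5 mm beyond.
- set_block: Ground steel set-up block with tapped holes, 51 x 76 x 25 mm, 0.72 kg, lying loose on the bed below the pad; origin at the centre of its underside.
- hammer: Bystander: brass hammer with wooden handle, lying right of the press, 255 mm long; origin at the centre of its underside. To be left alone.
- tape: Bystander: roll of brown masking tape, lying right of the press, 86 mm across; origin at the centre of its underside. To be left alone.
- cup_wheel: Bystander: white cup grinding wheel, lying behind right, 101 mm across, 34 mm high; origin at the centre of its underside. To be left alone.
- mic: Bystander: micrometer, lying behind left, 124 mm long; origin at the centre of its underside. To be left alone.
- hexkey: Bystander: T-handled hex key, lying left of the press, 160 mm long; origin at the centre of its underside. To be left alone.
- driver: Bystander: orange screwdriver, lying near the front edge at the right, 198 mm long; origin at the centre of its underside. To be left alone.
There are look-alikes about, which are no part of the job. What is shaped like the set_block but orange is not meant.

How it is judged:
By the outcome, as a careful person would: the job done as asked, in the order asked, and still so for the second after the job is handed in, with the robot touching nothing.
It also fails if it takes over 64 s, if anything falls off the work surface, if the arm or the gripper's body presses on something with over 40 N, if the wrist force passes 120 N, or if a joint passes its speed limit or range.

## Working session

There is one attempt and no reset: what is moved stays moved. The work goes in short steps, Python scripts to look and compute and a tool call to move; the robot and the scene stay as the last step left them, time stands still between calls to the robot, and variables do not carry over. Pictures are saved under pics/ and viewed, at most 10 in all, crops included, and the job is handed in when it is done.

Besides the shell and the picture viewer there is one more tool, called after ">>>" as name(argument=value, ...), one argument or row to a line, values as JSON. apply_moves: Moves the arm, as the interface text tells. Its arguments: {"type":"object","properties":{"deltas":{"type":"array"},"grip_force":{"type":"number"}},"required":["deltas"]}

```bash
mkdir -p pics; ls; python3 - <<'E'
from workcell import env,cams
import cv2
for n in("side","top"):
    f=cams.grab_frame(n);cv2.imwrite(f"pics/{n}0.png",f);c=cams.get_calibration(n);print(n,c)
print(env.state())
E
```

```text
pics
side {'mtx': array([[419.45666812,   0.        , 283.25231189],
       [  0.        , 419.45666812, 212.10552428],
       [  0.        ,   0.        ,   1.        ]]), 'eye': array([190.68196124, 729.76529342, 817.9831358 ]), 'attitude': array([-129.94290923,   -1.00129804, -153.80124142])}
top {'mtx': array([[426.37504922,   0.        , 286.81540524],
       [  0.        , 426.37504922, 207.96765609],
       [  0.        ,   0.        ,   1.        ]]), 'eye': array([ 269.21925917,  -25.60903692, 1363.2262452 ]), 'attitude': array([-168.11182937,   -0.19246462,  -92.31622226])}
{'time_s': 0.1, 'qpos': array([ 7.25357374e+01,  1.83467727e+01,  8.96985053e+01, -3.71330451e-04,
        7.20438618e+01, -1.14440829e+00]), 'qvel': array([ 0.07056528, -0.08921415, -0.07680048,  0.00291462, -0.08226989,
        0.00613452]), 'effort': array([-2.21678038e-04, -4.13333130e+01, -2.32513994e+01,  7.29122409e-02,
        4.20729700e-02, -6.92009053e-05]), 'ee_pos': array([161.42763805, 551.41105293, 213.22260935]), 'ee_rot': array([-1.79910871e+02, -1.42733641e-03,  1.63680259e+02]), 'force': array([-0.14848991,  0.55096091, -0.14231071]), 'torque': array([-0.11323126, -0.03604879,  0.01082619]), 'gripper_force': 0.0, 'gripper_width': 91.30393672034621}
```

View pics/side0.png

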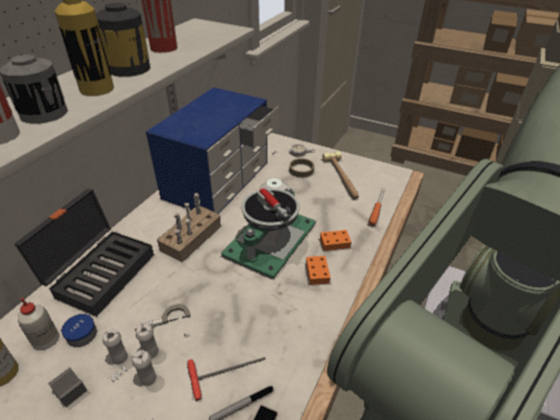

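View pics/top0.png

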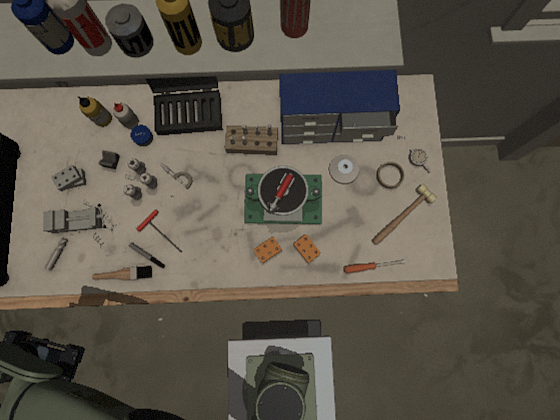

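The press is at side (270,215) and top (283,195), with the red handle across its black wheel. There are two orange look-alike blocks, at top (268,249) and (306,248). The steel block should be the grey one on the bed under the pad, at about top (283,213). I'll enlarge both views to confirm.

```bash
python3 - <<'E'
import cv2,numpy as np
a=cv2.imread("pics/side0.png")[170:280,215:325];b=cv2.imread("pics/top0.png")[155:235,235:335]
a=cv2.resize(a,(400,400),interpolation=2);b=cv2.resize(b,(400,320),interpolation=2)
o=np.zeros((400,800,3),np.uint8);o[:,:400]=a;o[:320,400:]=b;cv2.imwrite("pics/c1.png",o)
E
```

```text
(no output)
```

View pics/c1.png

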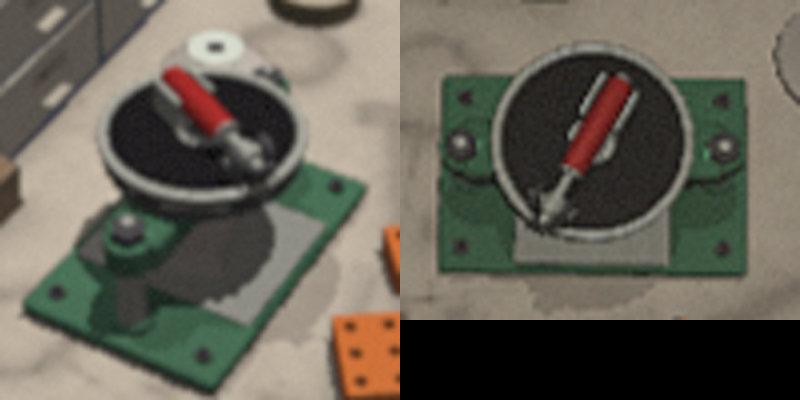

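The enlarged crop confirms it. The grey steel block is on the green bed, top ≈(283,218), and it is the only grey one. The orange blocks stand off the press. The handle is folded, with the clevis at top ≈(272,205) and the free end at ≈(291,175). Now I'll measure.

```bash
cat > h.py <<'E'
import cv2,numpy as np
from scipy.spatial.transform import Rotation as Ro
from workcell import env,cams
def ray(n,uv):
    c=cams.get_calibration(n);d=np.linalg.inv(c["mtx"])@[*uv,1.]
    return c["eye"],Ro.from_euler("xyz",c["attitude"],degrees=True).apply(d)
def onz(n,uv,z):
    e,d=ray(n,uv);return e+d*(z-e[2])/d[2]
def tri(u1,u2):
    a,p=ray("side",u1);b,q=ray("top",u2)
    s=np.linalg.lstsq(np.c_[p,-q],b-a,rcond=None)[0];P=a+s[0]*p;Q=b+s[1]*q
    return (P+Q)/2,np.linalg.norm(P-Q)
def red(img,box):
    x0,y0,x1,y1=box;h=cv2.cvtColor(img[y0:y1,x0:x1],cv2.COLOR_BGR2HSV)
    m=(((h[...,0]<6)|(h[...,0]>172))&(h[...,1]>150)&(h[...,2]>70)).astype(np.uint8)
    n,l,s,c=cv2.connectedComponentsWithStats(m);k=1+np.argmax(s[1:,4])
    v,u=np.nonzero(l==k);p=np.c_[u+x0,v+y0].astype(float);c=p.mean(0)
    w=np.linalg.svd(p-c,full_matrices=False)[2][0];t=(p-c)@w
    return c,c+w*(t.min()-.5),c+w*(t.max()+.5),len(p)
def both(tag=None):
    r={}
    for n,b in(("side",(225,150,320,250)),("top",(230,130,340,240))):
        f=cams.grab_frame(n); r[n]=red(f,b)
        if tag: cv2.imwrite(f"pics/{n}_{tag}.png",f)
    return r
E
python3 - <<'E'
from h import *
np.set_printoptions(precision=1,suppress=True)
r=both();s,t=r["side"],r["top"];print(s,t)
print("cen",tri(s[0],t[0]))
for i in(1,2):
  for j in(1,2): print(i,j,tri(s[i],t[j]))
for i in range(3): print("top z143",onz("top",t[i],143),"side z143",onz("side",s[i],143))
# rim bead: ellipse of dark disc
for n,b in(("side",(236,185,306,232)),("top",(255,160,312,220))):
    f=cams.grab_frame(n)[b[1]:b[3],b[0]:b[2]];h=cv2.cvtColor(f,cv2.COLOR_BGR2HSV)
    m=(h[...,2]<62).astype(np.uint8);c=max(cv2.findContours(m,0,1)[0],key=cv2.contourArea)
    e=cv2.fitEllipse(cv2.convexHull(c));uv=np.array(e[0])+b[:2];print(n,"disc",uv,e[1:],onz(n,uv,123))
print("nuts",onz("top",(250,191),115),onz("top",(315.5,192),115))
for uv in((245.5,174.5),(321,174.5),(321,222.5),(245,223)): print("bed",onz("top",uv,18))
E
```

```text
(array([269. , 197.3]), array([260.5, 188.8]), array([276.1, 204.5]), 141) (array([283.9, 185.5]), array([290.2, 174.5]), array([277.6, 196.5]), 154)
cen (array([594. , -34. , 144.5]), np.float64(1.2573176389313316))
1 1 (array([627.9, -53.4, 147.1]), np.float64(4.557734099899589))
1 2 (array([575.5,  -6.4, 188.9]), np.float64(51.84768570368135))
2 1 (array([612.8, -60.5, 105.8]), np.float64(49.15365097096849))
2 2 (array([562.1, -14.1, 146.1]), np.float64(3.200564365603357))
top z143 [593.8 -34.2 143. ] side z143 [595.6 -35.6 143. ]
top z143 [626.9 -54.2 143. ] side z143 [633.1 -58.3 143. ]
top z143 [561.2 -14.5 143. ] side z143 [565.5 -17.5 143. ]
side disc [270.5 211.8] ((43.22431945800781, 53.902286529541016), 93.92640686035156) [576.   -6.1 123. ]
top disc [280.3 191.4] ((43.14341735839844, 51.53264617919922), 65.29470825195312) [581.3 -22.7 123. ]
nuts [588.3  68.4 115. ] [ 577.4 -128.9  115. ]
bed [669.4  89.2  18. ]
bed [ 659.6 -158.1   18. ]
bed [ 500.1 -149.    18. ]
bed [508.2  94.1  18. ]
```

```bash
cat >> h.py <<'E'
def go(x,y,z,yaw=None):
    s=env.state();R=Ro.from_euler("xyz",s["ee_rot"],degrees=True)
    d=R.inv().apply(np.array([x,y,z])-s["ee_pos"])/1000
    r=0 if yaw is None else -np.radians((yaw-s["ee_rot"][2]+180)%360-180)
    print("delta",d.round(4),"roll",round(r,3),"t",s["time_s"],"F",s["force"].round(1))
E
python3 - <<'E'
from h import *
for uv in((340,143),(340,140)): print(onz("top",uv,0))
for uv in((340,115),(340,72)): print(onz("top",uv,120),onz("top",uv,200))
print(onz("side",(160,197),0),onz("side",(155,135),150))
go(575,-23.8,260,149.1)
E
```

```text
[ 772.6814647  -230.31451329    0.        ]
[ 783.37486138 -231.02266533    0.        ]
[ 820.56108664 -218.40064312  120.        ] [ 785.08295355 -205.99475275  200.        ]
[ 967.47339035 -228.12966101  120.        ] [ 922.54164063 -215.09772094  200.        ]
[986.4947131  -41.00555222   0.        ] [1057.43554157 -144.48336708  150.        ]
delta [-0.5585 -0.4362 -0.0461] roll 0.254 t 0.3 F [ 0.3  0.3 -0.5]
```

>>> apply_moves(
  deltas=[
    [-0.04,-0.031,-0.01,0.05,1],
    [-0.08,-0.062,-0.02,0.1,1],
    [-0.12,-0.093,-0.03,0.15,1],
    [-0.16,-0.125,-0.046,0.2,1],
    [-0.2,-0.156,-0.046,0.254,1],
  ],
)

```text
time_s: 0.8
ee_pos: [305.9, 352.1, 261.3]
ee_rot: [179.8, 0.0, 149.1]
force: [1.4, 0.2, 0.5]
gripper_width: 91.3
gripper_force: 0.0
```

>>> apply_moves(
  deltas=[
    [-0.045,-0.02,0,0,1],
    [-0.09,-0.04,0,0,1],
    [-0.135,-0.059,0,0,1],
    [-0.18,-0.078,0,0,1],
    [-0.225,-0.098,0,0,1],
  ],
)

```text
time_s: 1.3
ee_pos: [448.3, 151.6, 259.8]
ee_rot: [180.0, 0.0, 149.1]
force: [1.2, 1.5, -0.2]
gripper_width: 91.4
gripper_force: 0.0
```

>>> apply_moves(
  deltas=[
    [-0.045,-0.02,0,0,1],
    [-0.09,-0.04,0,0,1],
    [-0.135,-0.059,0,0,1],
    [-0.18,-0.078,0,0,1],
    [-0.199,-0.086,0,0,1],
  ],
)

```text
time_s: 1.8
ee_pos: [576.0, -26.0, 259.0]
ee_rot: [-180.0, 0.1, 148.9]
force: [-0.5, 0.8, 1.1]
gripper_width: 91.1
gripper_force: 0.0
```

```bash
python3 - <<'E'
from h import *
go(575,-23.8,260,149.1)
f=cams.grab_frame("side")[120:260,190:350]
g=cams.grab_frame("top")[120:260,210:370]
o=np.hstack([cv2.resize(f,(400,350),interpolation=2),cv2.resize(g,(400,350),interpolation=2)]);cv2.imwrite("pics/c2.png",o);print(env.state()["ee_pos"])
E
```

```text
delta [ 0.002   0.0014 -0.001 ] roll -0.003 t 1.8 F [-0.5  0.8  1.1]
[575.1747802  -24.57982325 258.75676132]
```

View pics/c2.png

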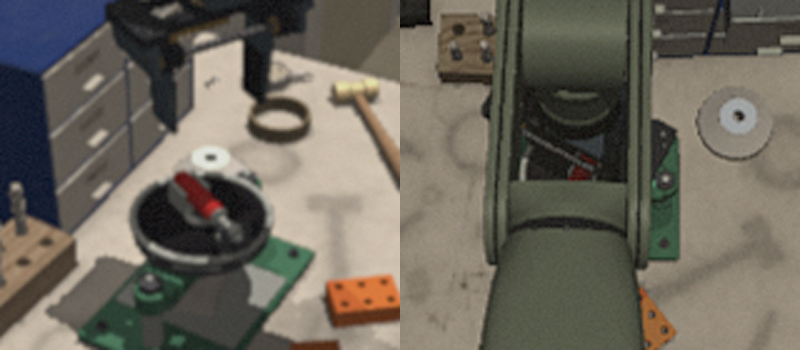

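The side view shows the open gripper above the wheel with its fingers either side of the red handle, at crop (175,125) and (255,95). I'll descend to about z 131.

>>> apply_moves(
  deltas=[
    [0,0.001,0.045,0,0.6],
    [0,0.001,0.085,0,0.3],
    [0,0.001,0.11,0,0],
    [0,0.001,0.124,0,0],
    [0,0.001,0.127,0,0],
  ],
)

```text
time_s: 2.4
ee_pos: [572.4, -19.9, 130.8]
ee_rot: [-179.9, -0.3, 149.2]
force: [-0.3, -0.0, 0.3]
gripper_width: 54.3
gripper_force: 0.0
```

>>> apply_moves(
  deltas=[
    [0,0,0,0,-0.4],
    [0,0,0,0,-0.7],
    [0,0,0,0,-1],
    [0,0,0,0,-1],
    [0,0,0,0,-1],
  ],
  grip_force=12,
)

```text
time_s: 2.9
ee_pos: [575.1, -21.5, 133.4]
ee_rot: [179.9, 0.1, 149.1]
force: [0.1, 0.4, 2.3]
gripper_width: 21.7
gripper_force: 12.0
```

>>> apply_moves(
  deltas=[
    [0.0008,0,-0.008,0,-1],
    [0.003,0,-0.016,0,-1],
    [0.007,0,-0.0245,0,-1],
    [0.0135,0,-0.0325,0,-1],
    [0.0135,0,-0.0325,0,-1],
  ],
  grip_force=15,
)

```text
time_s: 3.4
ee_pos: [563.2, -14.6, 167.1]
ee_rot: [179.9, 0.2, 149.2]
force: [1.9, -0.1, 0.1]
gripper_width: 21.2
gripper_force: 15.0
```

```bash
python3 - <<'E'
from h import *
f=cams.grab_frame("side")[120:260,190:350]
cv2.imwrite("pics/c3.png",cv2.resize(f,(640,560),interpolation=2));s=env.state();print(s["ee_pos"],s["force"],s["gripper_width"])
E
```

```text
[563.12740644 -14.55840078 166.72744585] [-0.19284081  0.38056018  1.31590787] 21.417313249620364
```

View pics/c3.png

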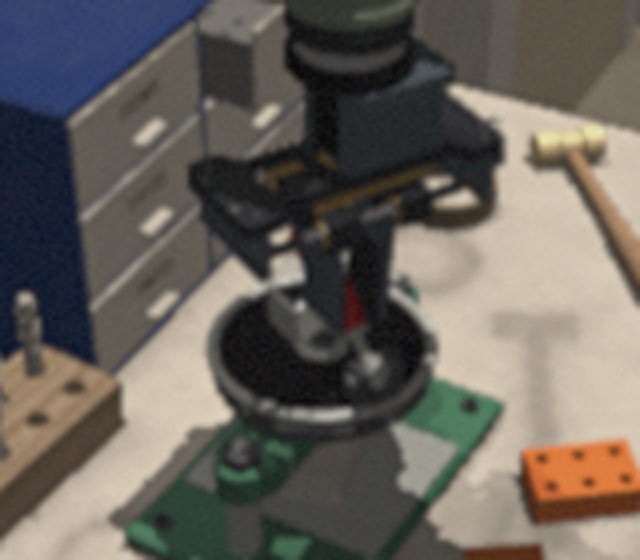

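The handle stands at about 45° between the fingers, red at crop (352,305). I'll go on to about 70°, then regrasp higher.

>>> apply_moves(
  deltas=[
    [0.004,0,-0.0035,0,-1],
    [0.0085,0,-0.0065,0,-1],
    [0.013,0,-0.009,0,-1],
    [0.017,0,-0.0107,0,-1],
    [0.017,0,-0.0107,0,-1],
  ],
)

```text
time_s: 3.95
ee_pos: [550.7, -7.1, 177.9]
ee_rot: [179.9, 0.4, 149.2]
force: [4.2, -3.5, 2.3]
gripper_width: 21.1
gripper_force: 15.0
```

>>> apply_moves(
  deltas=[
    [0,0,0,0,0],
    [0,0,0,0,0],
    [-0.005,0,-0.0135,0,0],
    [-0.01,0,-0.027,0,0],
    [-0.01,0,-0.027,0,0],
  ],
)

```text
time_s: 4.45
ee_pos: [557.7, -11.1, 204.1]
ee_rot: [179.9, 0.1, 149.1]
force: [-0.6, 0.6, -0.2]
gripper_width: 45.7
gripper_force: 0.0
```

>>> apply_moves(
  deltas=[
    [0,0,0,0,-0.6],
    [0,0,0,0,-1],
    [0,0,0,0,-1],
    [0.005,0,-0.0015,0,-1],
    [0.012,0,-0.003,0,-1],
  ],
)

```text
time_s: 4.95
ee_pos: [546.2, -4.8, 205.5]
ee_rot: [-180.0, -0.1, 149.1]
force: [0.1, -0.3, -0.5]
gripper_width: 8.6
gripper_force: 0.0
```

```bash
python3 - <<'E'
from h import *
f=cams.grab_frame("side")[120:260,190:350]
cv2.imwrite("pics/c4.png",cv2.resize(f,(640,560),interpolation=2));s=env.state();print(s["ee_pos"],s["force"],s["gripper_width"])
E
```

```text
[545.17647472  -4.141452   205.95386047] [-1.66218426  1.01065003  0.54956553] 4.801454709600531
```

View pics/c4.png

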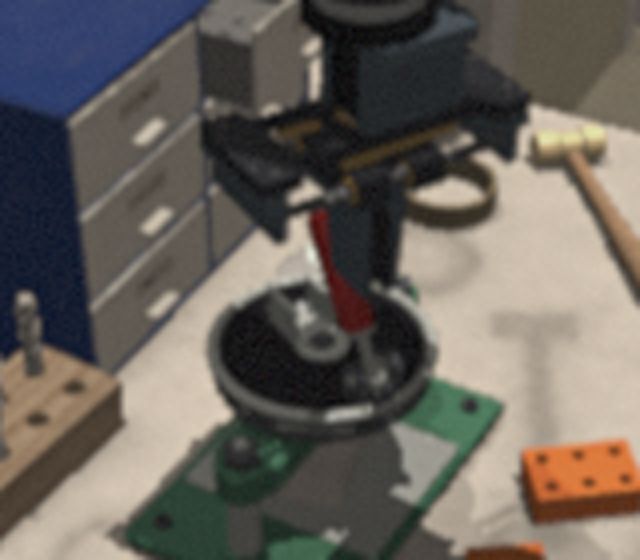

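The fingers closed beside the handle: red is at crop (318,215) to (355,325), and the opening reads 4.8 mm. I'll lift clear straight up and measure the handle again.

>>> apply_moves(
  deltas=[
    [0,0,-0.03,0,-1],
    [0,0,-0.07,0,-1],
    [0,0,-0.1,0,-1],
    [0,0,-0.1,0,-1],
  ],
)

```text
time_s: 5.4
ee_pos: [548.5, -4.8, 310.8]
ee_rot: [179.7, 0.5, 149.1]
force: [0.9, -0.4, -0.5]
gripper_width: 0.8
gripper_force: 0.0
```

```bash
python3 - <<'E'
from h import *
from scipy.optimize import least_squares
np.set_printoptions(precision=1,suppress=True)
s=env.state();print(s["ee_pos"],s["force"])
f=cams.grab_frame("side");r=red(f,(225,150,320,250));print(r)
cv2.imwrite("pics/c5.png",cv2.resize(f[110:250,190:350],(640,560),interpolation=2))
c=cams.get_calibration("side");R=Ro.from_euler("xyz",c["attitude"],degrees=True)
def pr(P):
    q=R.inv().apply(P-c["eye"]);return (c["mtx"]@(q/q[2]))[:2]
top,bot=sorted([r[1],r[2]],key=lambda p:p[1])
def pts(v):
    u=np.array([np.cos(v[0]),np.sin(v[0]),0]);p=np.array([585,-30.3,143])+60*u
    h=-u*np.cos(v[1])+[0,0,np.sin(v[1])];return p,p+29*h,p+107*h
fn=lambda v:np.r_[pr(pts(v)[1])-bot,pr(pts(v)[2])-top]
o=least_squares(fn,[np.radians(149),1.2]);print(np.degrees(o.x),o.fun,*pts(o.x))
E
```

```text
[548.5  -4.8 310.8] [ 0.9 -0.4 -0.5]
(array([274.5, 187.8]), array([269.4, 172.7]), array([279.2, 201.8]), 174)
[145.3  46.6] [-0.  -0.  -0.3 -0.5] [535.7   3.8 143. ] [552.   -7.5 164.1] [596.1 -38.  220.8]
```

View pics/c5.png

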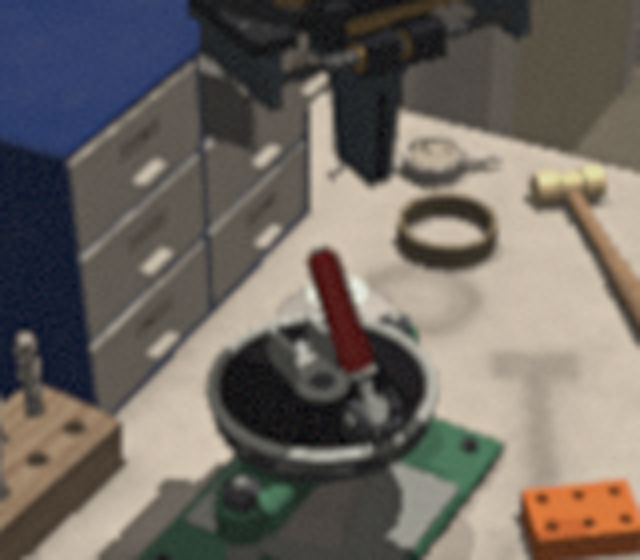

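The whole handle is now visible, red from crop (322,255) to (362,368). The fit residual is under 0.5 px and gives azimuth 145.3° and fold angle 46.6°. So the second pull only slipped. I'll regrasp at 80 mm from the pivot with a firmer grip.

>>> apply_moves(
  deltas=[
    [-0.02,-0.0015,0,0.033,0],
    [-0.0395,-0.003,0,0.066,0],
    [-0.0395,-0.003,0.04,0.066,0],
    [-0.0395,-0.003,0.085,0.066,0],
    [-0.0395,-0.003,0.12,0.066,0],
  ],
)

```text
time_s: 5.95
ee_pos: [577.0, -27.7, 181.9]
ee_rot: [-179.9, -0.2, 145.3]
force: [0.5, 0.3, -0.8]
gripper_width: 37.8
gripper_force: 0.0
```

>>> apply_moves(
  deltas=[
    [0,0,0.009,0,0],
    [0,0,0.009,0,-0.5],
    [0,0,0.009,0,-1],
    [0,0,0.009,0,-1],
    [0,0,0.009,0,-1],
  ],
  grip_force=30,
)

```text
time_s: 6.45
ee_pos: [581.0, -27.2, 179.0]
ee_rot: [179.8, 0.2, 145.3]
force: [3.2, 2.8, 2.9]
gripper_width: 21.4
gripper_force: 29.9
```

>>> apply_moves(
  deltas=[
    [0.0075,0,-0.006,0,-1],
    [0.0146,0,-0.0108,0,-1],
    [0.021,0,-0.014,0,-1],
    [0.027,0,-0.0166,0,-1],
    [0.0335,0,-0.0185,0,-1],
  ],
)

```text
time_s: 6.95
ee_pos: [554.7, -9.8, 196.1]
ee_rot: [179.9, 0.5, 145.4]
force: [6.5, -2.5, -5.4]
gripper_width: 21.3
gripper_force: 30.0
```

>>> apply_moves(
  deltas=[
    [0.006,0,-0.0012,0,-1],
    [0.012,0,-0.002,0,-1],
    [0.018,0,-0.0026,0,-1],
    [0.022,0,-0.0028,0,-1],
    [0.022,0,-0.0028,0,-1],
  ],
)

```text
time_s: 7.45
ee_pos: [536.7, 2.4, 199.7]
ee_rot: [179.8, 0.6, 145.4]
force: [6.6, -3.2, -2.7]
gripper_width: 21.4
gripper_force: 30.0
```

```bash
python3 - <<'E'
from h import *
f=cams.grab_frame("side")
cv2.imwrite("pics/c6.png",cv2.resize(f[110:250,190:350],(640,560),interpolation=2));s=env.state();print(s["ee_pos"],s["force"],s["gripper_width"])
E
```

```text
[536.72866561   2.41153958 199.65092335] [ 5.97281454 -3.38530821 -2.46606152] 21.83403243658893
```

View pics/c6.png

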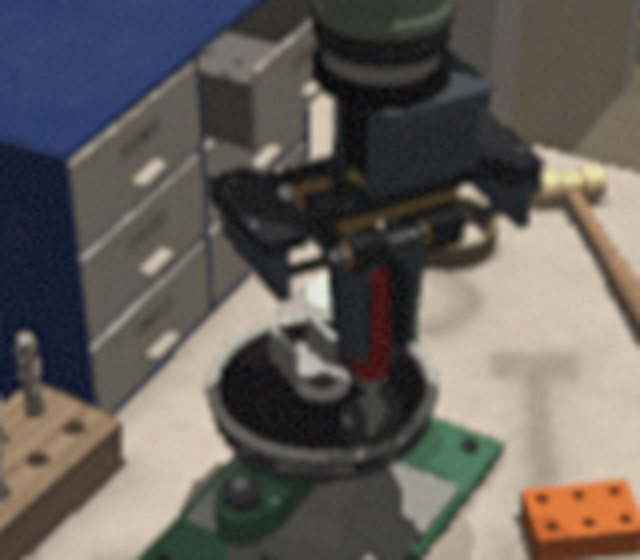

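The handle looks nearly upright, red from crop (382,270) to (370,375). I'll nudge it against the stop, then start pushing the pin.

>>> apply_moves(
  deltas=[
    [0.003,0,0,0,-1],
    [0.006,0,0,0,-1],
    [0.006,0,0,0,-1],
  ],
)

```text
time_s: 7.8
ee_pos: [532.4, 5.4, 199.8]
ee_rot: [179.8, 0.6, 145.4]
force: [7.5, -3.9, -2.7]
gripper_width: 21.5
gripper_force: 30.0
```

>>> apply_moves(
  deltas=[
    [0.0,0,0.003,0,-1],
    [0,0,0.006,0,-1],
    [0,0,0.009,0,-1],
    [0,0,0.011,0,-1],
    [0,0,0.011,0,-1],
  ],
)

```text
time_s: 8.3
ee_pos: [532.6, 5.4, 189.6]
ee_rot: [179.8, 0.7, 145.4]
force: [6.3, -3.8, 1.2]
gripper_width: 21.5
gripper_force: 30.0
```

```bash
cat >> h.py <<'E'
def pr(P):
    c=cams.get_calibration("side");R=Ro.from_euler("xyz",c["attitude"],degrees=True)
    q=R.inv().apply(np.array(P)-c["eye"]);return ((c["mtx"]@(q/q[2]))[:2]).round(1)
E
python3 - <<'E'
from h import *
f=cams.grab_frame("side");r=red(f,(225,150,320,250));print(r)
for p in((535.7,3.8),(532.5,5.4)):
  for z in(154,172,232,250): print(p,z,pr((*p,z)),"crop",(pr((*p,z))-[240,150])*8)
cv2.imwrite("pics/c7.png",cv2.resize(f[150:220,240:320],(640,560),interpolation=2))
E
```

```text
(array([284.75, 184.  ]), array([284.75, 182.5 ]), array([284.75, 185.5 ]), 4)
(535.7, 3.8) 154 [283.  209.3] crop [344.  474.4]
(535.7, 3.8) 172 [283.1 203.7] crop [344.8 429.6]
(535.7, 3.8) 232 [283.5 183.9] crop [348.  271.2]
(535.7, 3.8) 250 [283.7 177.7] crop [349.6 221.6]
(532.5, 5.4) 154 [283.9 210.1] crop [351.2 480.8]
(532.5, 5.4) 172 [284.  204.4] crop [352.  435.2]
(532.5, 5.4) 232 [284.5 184.7] crop [356.  277.6]
(532.5, 5.4) 250 [284.6 178.4] crop [356.8 227.2]
```

View pics/c7.png

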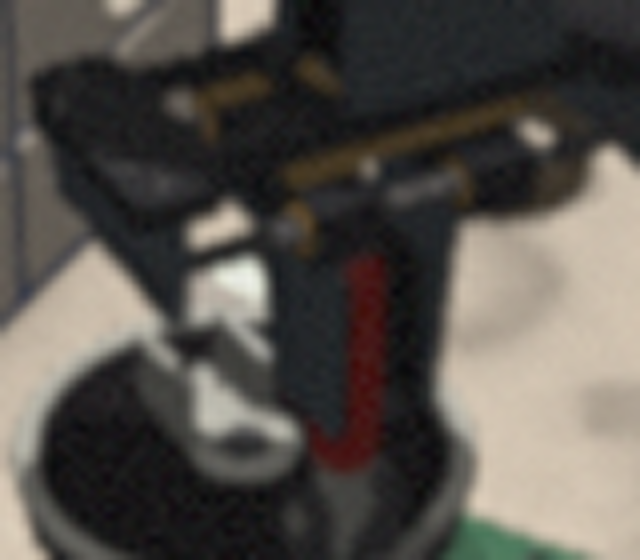

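The handle is upright and has moved down, with the bottom edge of the red at crop (345,470). The pin looks about 10 mm in, so it is near the dog depth. I'll press further and read the force.

>>> apply_moves(
  deltas=[
    [0.0,0,0.002,0,-1],
    [0,0,0.003,0,-1],
    [0,0,0.003,0,-1],
  ],
)

```text
time_s: 8.65
ee_pos: [533.0, 5.9, 187.4]
ee_rot: [179.7, 0.7, 145.4]
force: [5.7, -2.7, 4.9]
gripper_width: 21.4
gripper_force: 30.0
```

>>> apply_moves(
  deltas=[
    [-0.0005,0.0052,0.003,0,-1],
    [-0.0014,0.0104,0.004,0,-1],
    [-0.003,0.0155,0.004,0,-1],
    [-0.005,0.0207,0.004,0,-1],
    [-0.007,0.0258,0.004,0,-1],
  ],
)

```text
time_s: 9.15
ee_pos: [548.9, 22.0, 181.7]
ee_rot: [-179.8, 0.2, 145.4]
force: [-1.8, -5.6, 3.8]
gripper_width: 21.8
gripper_force: 30.0
```

z is now 18 mm below the start and there is a tangential load of about 5.6 N, so the pin is probably home. I'll press to check.

>>> apply_moves(
  deltas=[
    [0,0,0.003,0,-1],
    [0,0,0.006,0,-1],
    [0,0,0.006,0,-1],
  ],
)

```text
time_s: 9.45
ee_pos: [551.9, 23.7, 181.2]
ee_rot: [179.7, 0.6, 145.4]
force: [-3.8, -0.8, 26.5]
gripper_width: 21.7
gripper_force: 30.0
```

```bash
python3 - <<'E'
from h import *
s=env.state();p=s["ee_pos"][:2]-[585,-30.3];print(np.hypot(*p),np.degrees(np.arctan2(p[1],p[0])),s["force"],s["ee_pos"])
f=cams.grab_frame("side")
for z in(154,172): print(z,(pr((*s["ee_pos"][:2],z))-[240,150])*8)
cv2.imwrite("pics/c8.png",cv2.resize(f[150:220,240:320],(640,560),interpolation=2))
E
```

```text
63.34149036467847 121.4994450978752 [-3.8007385  -0.84394574 26.49245555] [551.90468525  23.70781928 181.15968529]
154 [268. 496.]
172 [268.  450.4]
```

View pics/c8.png

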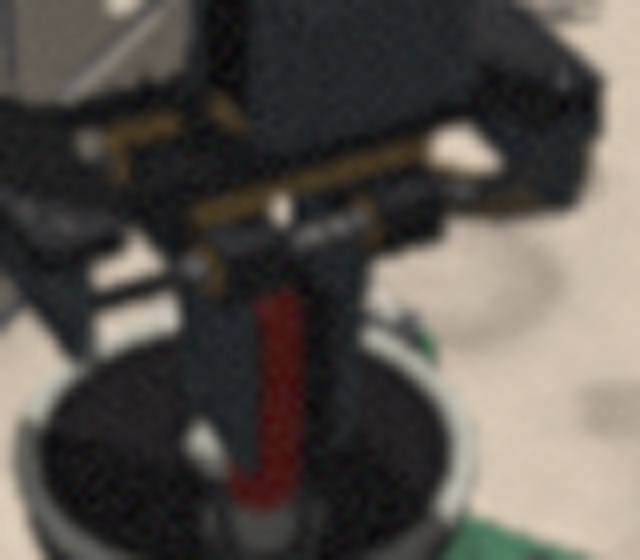

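The grip has seated: the bottom edge of the red is at crop (265,505), which matches z≈154, and there was a hard stop of 26 N after 0.5 mm. Next is winding; I'll compute the circle rows with the tool orientation held constant.

```bash
python3 - <<'E'
import numpy as np
for b0,st in((25.1,10),(75.1,14),(145.1,14),(215.1,14),(285.1,10),(335.1,5)):
    b=np.radians(b0+st*np.arange(6));print(b0,np.c_[60.5*(np.cos(b)-np.cos(b[0])),60.5*(np.sin(b)-np.sin(b[0]))][1:].round(1).tolist())
E
```

```text
25.1 [[-5.3, 9.1], [-12.1, 17.2], [-20.2, 24.0], [-29.3, 29.2], [-39.2, 32.8]]
75.1 [[-14.6, 2.0], [-29.3, 0.5], [-43.1, -4.6], [-55.3, -12.9], [-65.2, -23.9]]
145.1 [[-6.9, -13.0], [-10.4, -27.3], [-10.4, -42.1], [-6.8, -56.4], [0.1, -69.4]]
215.1 [[9.9, -10.9], [22.1, -19.2], [36.0, -24.2], [50.7, -25.7], [65.3, -23.6]]
285.1 [[9.9, 3.6], [19.0, 8.9], [27.1, 15.7], [33.9, 23.8], [39.1, 32.9]]
335.1 [[2.0, 4.9], [3.6, 9.9], [4.7, 15.1], [5.4, 20.3], [5.6, 25.6]]
```

>>> apply_moves(
  deltas=[
    [-0.0053,0.0091,-0.003,0,-1],
    [-0.0121,0.0172,-0.004,0,-1],
    [-0.0202,0.024,-0.004,0,-1],
    [-0.0293,0.0292,-0.004,0,-1],
    [-0.0392,0.0328,-0.004,0,-1],
  ],
  grip_force=45,
)

```text
time_s: 10.0
ee_pos: [599.7, 30.8, 181.5]
ee_rot: [179.8, -0.0, 145.3]
force: [-4.3, 4.6, 10.5]
gripper_width: 21.2
gripper_force: 45.0
```

```bash
cat >> h.py <<'E'
def st():
    s=env.state();e=np.radians(145.4);x=np.array([np.cos(e),np.sin(e)]);y=np.array([np.sin(e),-np.cos(e)])
    p=s["ee_pos"][:2]-[582.5,-28.6];b=np.arctan2(p@y,p@x);r=np.hypot(*p);F=s["force"][:2]
    t=np.array([-np.sin(b)*x+np.cos(b)*y]).ravel()
    print("beta",np.degrees(b)%360,"r",r,"Ftan",F@t,"Frad",F@p/r,"F",s["force"],"z",s["ee_pos"][2],"t",s["time_s"])
E
python3 -c "
from h import *
st()"
```

```text
beta 71.527352500893 r 61.836303839915395 Ftan -5.441722081236151 Frad 3.190422408287983 F [-4.341358    4.57643366 10.50005652] z 181.5277276863349 t 10.0
```

The tangential load is 5.4 N, so the screw is being driven. I'll keep winding.

>>> apply_moves(
  deltas=[
    [-0.0146,0.002,-0.001,0,-1],
    [-0.0293,0.0005,-0.001,0,-1],
    [-0.0431,-0.0046,-0.001,0,-1],
    [-0.0553,-0.0129,-0.001,0,-1],
    [-0.0652,-0.0239,-0.001,0,-1],
  ],
)

```text
time_s: 10.5
ee_pos: [643.9, -25.3, 181.7]
ee_rot: [179.4, 0.3, 145.4]
force: [4.7, 5.1, 1.9]
gripper_width: 21.4
gripper_force: 45.0
```

>>> apply_moves(
  deltas=[
    [-0.0069,-0.013,0,0,-1],
    [-0.0104,-0.0273,0,0,-1],
    [-0.0104,-0.0421,0,0,-1],
    [-0.0068,-0.0564,0,0,-1],
    [0.0001,-0.0694,0,0,-1],
  ],
)

```text
time_s: 11.0
ee_pos: [603.4, -84.1, 181.7]
ee_rot: [179.6, 0.4, 145.3]
force: [4.9, 5.7, 3.8]
gripper_width: 21.6
gripper_force: 45.0
```

```bash
python3 -c "
from h import *
st()"
```

```text
beta 214.7541122346234 r 59.29868720281868 Ftan -6.57847225338245 Frad -3.6284413644615476 F [4.87662942 5.71492515 3.839465  ] z 181.66541661244176 t 11.0
```

>>> apply_moves(
  deltas=[
    [0.0099,-0.0109,0,0,-1],
    [0.0221,-0.0192,0,0,-1],
    [0.036,-0.0242,0,0,-1],
    [0.0507,-0.0257,0,0,-1],
    [0.0653,-0.0236,0,0,-1],
  ],
)

```text
time_s: 11.5
ee_pos: [538.4, -66.9, 181.7]
ee_rot: [179.5, 0.7, 145.3]
force: [10.8, 0.5, -1.5]
gripper_width: 21.8
gripper_force: 45.0
```

>>> apply_moves(
  deltas=[
    [0.0051,0.0016,0,0,-1],
    [0.0099,0.0036,0,0,-1],
    [0.0145,0.006,0,0,-1],
    [0.019,0.0089,0,0,-1],
  ],
)

```text
time_s: 11.9
ee_pos: [528.1, -50.3, 181.7]
ee_rot: [179.7, 0.8, 145.4]
force: [9.1, -3.0, -0.7]
gripper_width: 21.0
gripper_force: 45.0
```

```bash
python3 -c "
from h import *
st()"
```

```text
beta 303.68346196413376 r 58.52036260578296 Ftan -6.190770104669139 Frad -7.3808725955014225 F [ 9.14769849 -3.02035214 -0.71843708] z 181.707459598992 t 11.9
```

>>> apply_moves(
  deltas=[
    [0.0065,0.0053,0,0,-1],
    [0.0123,0.0115,0,0,-1],
    [0.0171,0.0184,0,0,-1],
    [0.0171,0.0184,0,0,-1],
  ],
)

```text
time_s: 12.3
ee_pos: [523.4, -27.3, 181.7]
ee_rot: [-180.0, 0.8, 145.5]
force: [6.9, -8.8, 1.3]
gripper_width: 21.6
gripper_force: 45.0
```

```bash
python3 -c "
from h import *
st()"
```

```text
beta 326.61301876377394 r 59.06612949179942 Ftan -8.696533141231614 Frad -7.067409523879608 F [ 6.88172367 -8.8441984   1.34848116] z 181.67630911058814 t 12.3
```

>>> apply_moves(
  deltas=[
    [0.0015,0.004,0,0,-1],
    [0.003,0.0076,0,0,-1],
    [0.0045,0.0115,0,0,-1],
    [0.0056,0.0155,0,0,-1],
    [0.0056,0.0155,0,0,-1],
  ],
)

```text
time_s: 12.8
ee_pos: [524.9, -14.6, 181.6]
ee_rot: [-179.5, 0.7, 145.5]
force: [1.2, -17.0, 5.0]
gripper_width: 21.5
gripper_force: 45.1
```

```bash
python3 -c "
from h import *
st()"
```

```text
beta 339.01677987963694 r 59.299404140190845 Ftan -16.21995845707968 Frad -5.124909987364301 F [  1.16224731 -16.97059032   4.99753667] z 181.6370161092251 t 12.8
```

The resistance is climbing sharply, 16 N with a 6° lag. One more push to confirm it is solid.

>>> apply_moves(
  deltas=[
    [0.0006,0.003,0,0,-1],
    [0.001,0.006,0,0,-1],
    [0.001,0.006,0,0,-1],
  ],
)

```text
time_s: 13.1
ee_pos: [526.0, -10.2, 181.6]
ee_rot: [-179.3, 0.6, 145.5]
force: [-2.6, -19.7, 7.5]
gripper_width: 21.1
gripper_force: 45.1
```

```bash
python3 -c "
from h import *
st()"
```

```text
beta 343.46506318283207 r 59.383410116453014 Ftan -19.556180416818407 Frad -3.674326894529004 F [ -2.57110771 -19.73155533   7.45882651] z 181.59775978841884 t 13.1
```

>>> apply_moves(
  deltas=[
    [0.0004,0.004,0,0,-1],
    [0.0006,0.008,0,0,-1],
    [0.0006,0.008,0,0,-1],
    [0.0006,0.008,0,0,-1],
  ],
)

```text
time_s: 13.5
ee_pos: [526.5, -7.0, 181.6]
ee_rot: [-178.6, 0.5, 145.6]
force: [-9.9, -28.6, 14.2]
gripper_width: 21.9
gripper_force: 45.3
```

```bash
python3 -c "
from h import *
st()"
```

```text
beta 346.4867964761809 r 60.05169296526519 Ftan -30.204201459997027 Frad -1.0257531043441614 F [ -9.90985704 -28.5506688   14.24321487] z 181.5592780797516 t 13.5
```

It is solid now: 30 N, and 8 mm of command gave only 3 mm of motion. I'll unload most of the tension, open, then retreat upward.

>>> apply_moves(
  deltas=[
    [0,-0.004,0,0,-1],
    [0,-0.008,-0.001,0,-1],
    [0,-0.009,-0.002,0,-1],
    [0,-0.009,-0.002,0,-1],
  ],
)

```text
time_s: 13.9
ee_pos: [525.4, -10.0, 182.0]
ee_rot: [-179.4, 0.6, 145.5]
force: [1.6, -17.5, -2.4]
gripper_width: 21.3
gripper_force: 45.0
```

```bash
python3 -c "
from h import *
st()"
```

```text
beta 343.47902865946367 r 60.08722631064358 Ftan -16.100761855075458 Frad -6.977651284720133 F [  1.63663502 -17.47122135  -2.44438027] z 182.0085891304091 t 13.9
```

>>> apply_moves(
  deltas=[
    [0,-0.003,0,0,-1],
    [0,-0.006,0,0,-1],
    [0,-0.006,0,0,-1],
  ],
)

```text
time_s: 14.2
ee_pos: [524.3, -13.1, 182.1]
ee_rot: [-179.8, 0.7, 145.4]
force: [5.6, -13.0, -5.8]
gripper_width: 21.6
gripper_force: 44.9
```

```bash
python3 -c "
from h import *
st()"
```

```text
beta 340.2897840950327 r 60.21379550472749 Ftan -11.116970093957487 Frad -8.714255792691889 F [  5.56502573 -12.98290286  -5.81972295] z 182.09280808193262 t 14.2
```

>>> apply_moves(
  deltas=[
    [-0.001,-0.001,0.002,0,-1],
    [-0.002,-0.002,0.003,0,-1],
    [-0.002,-0.002,0.003,0,-1],
  ],
)

```text
time_s: 14.5
ee_pos: [524.5, -15.0, 181.7]
ee_rot: [-179.9, 0.7, 145.4]
force: [1.1, -9.5, 9.9]
gripper_width: 21.5
gripper_force: 45.0
```

>>> apply_moves(
  deltas=[
    [0,0,0,0,-0.4],
    [0,0,0,0,-0.1],
    [0,0,0,0,0],
    [0,0,0,0,0],
  ],
)

```text
time_s: 14.9
ee_pos: [521.2, -12.2, 179.4]
ee_rot: [-179.9, 0.1, 145.4]
force: [-3.4, -3.9, 4.4]
gripper_width: 45.2
gripper_force: 2.4
```

>>> apply_moves(
  deltas=[
    [0,0,-0.02,0,0],
    [0,0,-0.05,0,0],
    [0,0,-0.09,0,0],
    [0,0,-0.13,0,0],
    [0,0,-0.13,0,0],
  ],
)

```text
time_s: 15.4
ee_pos: [524.6, -10.4, 314.4]
ee_rot: [179.6, 0.6, 145.4]
force: [-0.1, -0.4, 0.1]
gripper_width: 45.3
gripper_force: 0.0
```

```bash
python3 - <<'E'
from h import *
from scipy.optimize import least_squares
st()
f=cams.grab_frame("side");r=red(f,(225,130,320,250));print(r)
cv2.imwrite("pics/c9.png",cv2.resize(f[130:260,200:340],(646,600),interpolation=2))
top,bot=sorted([r[1],r[2]],key=lambda p:p[1])
# vertical handle on circle: azimuth and grip-top height
fn=lambda v:np.r_[pr((585+60*np.cos(v[0]),-30.3+60*np.sin(v[0]),v[1]))-top,pr((585+60*np.cos(v[0]),-30.3+60*np.sin(v[0]),v[1]-78))-bot]
o=least_squares(fn,[np.radians(165),232.],diff_step=1e-2);print(np.degrees(o.x[0]),o.x[1],o.fun)
E
```

```text
beta 342.8483852873384 r 60.7113630474384 Ftan -0.3995301384642085 Frad -0.03964673518985483 F [-0.08197524 -0.39303468  0.05886025] z 314.3655362619642 t 15.4
(array([293.16666667, 177.16666667]), array([290.44042466, 177.4476339 ]), array([296.58656119, 176.81421142]), 12)
185.85549115762095 266.2232379347575 [ -1.38656119 -12.21421142   3.65957534  13.3523661 ]
```

View pics/c9.png

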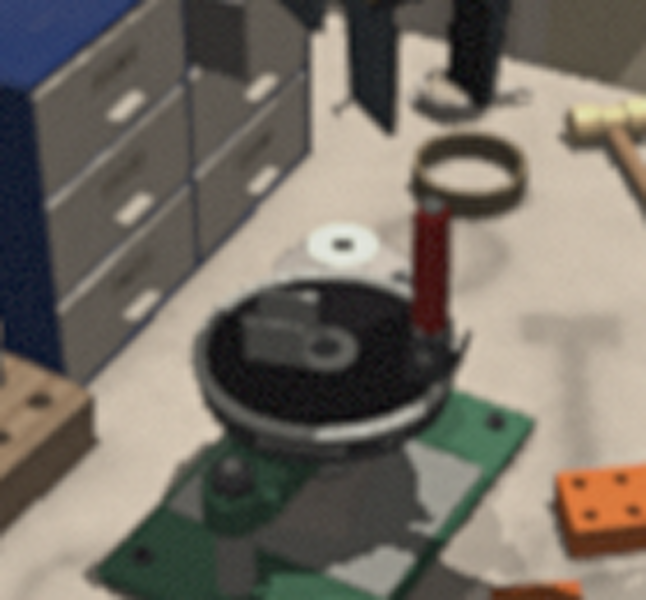

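```bash
python3 - <<'E'
from h import *
for az in(158,163,168):
  a=np.radians(az)
  for z in(154,172,232,250): print(az,z,(pr((585+60*np.cos(a),-30.3+60*np.sin(a),z))-[200,130])*4.614)
f=cams.grab_frame("side")
h=cv2.cvtColor(f,cv2.COLOR_BGR2HSV)[165:215,280:305];m=((h[...,0]<8)|(h[...,0]>170))&(h[...,1]>140)
v,u=np.nonzero(m);print("red rows",v.min()+165,v.max()+165,"cols",u.min()+280,u.max()+280,"means top/bot",u[v<v.min()+5].mean()+280,u[v>v.max()-5].mean()+280)
E
```

```text
158 154 [402.8022 357.585 ]
158 172 [403.725  331.2852]
158 232 [406.4934 240.3894]
158 250 [407.4162 211.7826]
163 154 [409.7232 353.4324]
163 172 [410.646  327.1326]
163 232 [413.4144 236.2368]
163 250 [414.3372 207.63  ]
168 154 [415.7214 348.8184]
168 172 [416.6442 322.98  ]
168 232 [419.874  232.0842]
168 250 [421.2582 203.4774]
red rows 175 201 cols 289 297 means top/bot 293.5 292.39285714285717
```

The handle stands upright, red from crop (433,212) to (430,328), and the bystanders look untouched. But the pixels make it unclear whether the pin is home or out. I'll clear the arm and triangulate numerically.

>>> apply_moves(
  deltas=[
    [0.045,0.02,0,0,0],
    [0.09,0.04,0,0,0],
    [0.135,0.06,0,0,0],
    [0.18,0.08,0,0,0],
    [0.22,0.1,0,0,0],
  ],
)

```text
time_s: 16.0
ee_pos: [395.3, 197.8, 306.5]
ee_rot: [-179.9, -0.1, 145.3]
force: [0.8, 0.5, -0.2]
gripper_width: 46.0
gripper_force: 0.0
```

```bash
cat > m.py <<'E'
from h import *
np.set_printoptions(precision=1,suppress=True)
out={}
for n,b in(("side",(278,160,305,215)),("top",(240,150,330,230))):
    f=cams.grab_frame(n);x0,y0,x1,y1=b;h=cv2.cvtColor(f[y0:y1,x0:x1],cv2.COLOR_BGR2HSV)
    m=(((h[...,0]<8)|(h[...,0]>170))&(h[...,1]>130)&(h[...,2]>40)).astype(np.uint8)
    k,l,s,c=cv2.connectedComponentsWithStats(m);i=1+np.argmax(s[1:,4]);print(n,s[i]+[x0,y0,0,0,0],c[i]+[x0,y0]);out[n]=c[i]+[x0,y0]
P,g=tri(out["side"],out["top"]);d=P[:2]-[585,-30.3];print("centroid",P,"gap",g,"r",np.hypot(*d),"az",np.degrees(np.arctan2(d[1],d[0])))
E
python3 m.py
```

```text
side [293 182   4   4  13] [294.8 183.6]
top [285 197   8  12  39] [288.3 203.2]
centroid [526.8 -43.8 204.9] gap 1.354466753453462 r 59.72907891831075 az -166.9236580063264
```

```bash
python3 - <<'E'
from h import *
np.set_printoptions(precision=1,suppress=True,linewidth=220)
f=cams.grab_frame("side")
print(f[170:206:1,285:302,2].astype(int)-f[170:206,285:302,:2].max(2).astype(int))
g=cams.grab_frame("top")
print(g[190:216,278:298,2].astype(int)-g[190:216,278:298,:2].max(2).astype(int))
E
```

```text
[[13 12 10  9  2  2  4  2  0 -4 -3 -4 -5 -4  0 -1 -3]
 [11  8  6  2  1 -2 -3  0  0  0 -3 -3 -7  0  0  0 -3]
 [ 5  3  2 -1 -2 -2 -3  0 -1 -3 -4 -2 -2 -2  2 -1  3]
 [-2  0 -2 -1 -1 -3 -4 -3 -1 -1 -3  0  0 -1  2  4  7]
 [ 0 -3  0 -5 -2 -2  0 -1 -2  3 -1 -2  0  4  7 10 10]
 [-3 -4 -3 -3 -1 -4 -4 -1 -5 -5  0 -2  1  6 11 15 12]
 [ 1 -4 -1  3  1  2  4  1  0 -3 -5 -4  4  3  9 14 13]
 [-2  1  2  6  7  8 12  9  3  0 -1  1  1  4  8 11 11]
 [-3  3  5  9 12 15 14 12 11  4 -2 -3 -6 -1  2  6 10]
 [ 0  4  6  9 12 13 13 13  9  5  1 -2 -4 -5  0  3  4]
 [-2  7  4  5  9  9  9  8  4  1 -3  0  0 -1 -3 -5 -3]
 [-1 -4  1  4  2  2  1  2 -2  2 -1  2  5  2 -4 -3 -1]
 [ 0  0  0 -2  0  0 -1  1  1  6 16 23 22 13  5 -3 -1]
 [-5  0  0 -4 -2  0 -1  9 19 30 42 41 29 22  7  2 -1]
 [-6 -1 -2  0 -3  0  3 15 36 49 57 47 31 23 12  2  0]
 [-3 -3  1  0 -1 -2  2 10 28 48 56 42 25 18 10  4 -1]
 [ 0 -2 -2  0 -1 -3 -3 -2 11 25 32 25 18 10  3  0 -1]
 [-5  0 -1  0 -2  0 -2 -2  1  6  4  4  4 -2 -2 -7 -4]
 [-5  0 -1 -2 -2  1  0 -2 -3 -1 -3 -3 -2 -7 -2 -3 -2]
 [ 0  3 -1 -1 -2 -1 -1 -3 -1 -4 -3 -3  1  0  2  2 -3]
 [ 1 -4  1  1  1 -1 
[... 1783 characters left out ...]
 1  2]
 [ 2  5  2  2 -1 -2  6 18 21 22 24 28 30 29 12  2 -3  4  2  1]
 [ 0  2  1  5  3  1  1 18 26 28 24 26 27 29  7  4  2  1  4  3]
 [ 2  2  1  2  2  1  2  9 27 26 26 28 28 23  7  0  3  0  4  3]
 [ 1  4  2  4  1  2  3  0 19 29 29 29 25 12  1 -1  5  3  0  1]
 [ 0  1  1 -1  3  2  2  1  9 16 19 18 11  4  2  1  3  2  0 -1]
 [ 7  4  3  3  4  4  3  2  1  3  6  2  1  0  2  1 -1  0  1  1]
 [ 2  2  3  4  3  5  2  1  2  3  3 -1 -1 -1  4  3 -1  1  1  2]
 [-1  3  4  2  1  3  4  4  0  0  2 -1  2 -1  4  2  1  2  2  4]
 [ 2  0  2 -2  1 -1 -2  0  0  1  2  3  3 -1  2  4  3  0  1  1]
 [ 3  0  0  0 -2  0  3  0  0  1 -1  4  1  1  1  1  0  1  1  2]
 [ 1  3  5  2  4  1  3  3  3  3  2  2  1  2  3  4  2  3  2  1]]
```

```bash
python3 - <<'E'
from h import *
np.set_printoptions(precision=1,suppress=True)
def prt(P):
    c=cams.get_calibration("top");R=Ro.from_euler("xyz",c["attitude"],degrees=True)
    q=R.inv().apply(np.array(P)-c["eye"]);return (c["mtx"]@(q/q[2]))[:2]
for z in(232,250):
    p=onz("top",(288.6,200.2),z);d=p[:2]-[585,-30.3];print(z,p,np.hypot(*d),np.degrees(np.arctan2(d[1],d[0]))%360, "bottom px",prt((*p[:2],z-78)),"side",[(pr((*p[:2],q))-[200,130])*4.614 for q in(z,z-78)])
E
```

```text
232 [528.4 -44.8 232. ] 58.407525784182184 194.3308180969974 bottom px [288.4 206.2] side [array([438.3, 204.4]), array([433.3, 320.7])]
250 [524.3 -44.5 250. ] 62.341894301035715 193.12122100742113 bottom px [288.4 206.3] side [array([446.6, 178.6]), array([441.1, 297.1])]
```

Only z = 232 fits both views (side top at (438,204)), so the pin is home. But the handle is at azimuth ~194°, against 163° when released: the stored elastic load sprang the wheel back about 30°. I'll regrasp, wind again, and let the load off gently until the hand force is near zero before releasing.

>>> apply_moves(
  deltas=[
    [-0.043,-0.0215,0,-0.13,0.4],
    [-0.086,-0.043,0,-0.26,0.4],
    [-0.129,-0.0645,0,-0.39,0.4],
    [-0.172,-0.086,0,-0.52,0.4],
    [-0.215,-0.1075,0,-0.52,0.4],
  ],
)

```text
time_s: 16.7
ee_pos: [508.1, -6.9, 307.2]
ee_rot: [180.0, -0.1, 175.2]
force: [1.4, 0.8, 0.1]
gripper_width: 63.8
gripper_force: 0.0
```

```bash
python3 -c "
from h import *
go(528.4,-44.8,306,175.2);print(env.state()['ee_pos'],env.state()['ee_rot'],env.state()['qpos'])"
```

```text
delta [-0.0234 -0.036   0.0012] roll -0.001 t 16.7 F [1.4 0.8 0.1]
[508.14521035  -6.94870874 307.23779086] [ 1.79999878e+02 -7.47217165e-02  1.75157176e+02] [-2.08257755e+00  9.59576381e+00  8.81147528e+01  3.75316140e-03
  8.23641126e+01 -8.72402542e+01]
```

>>> apply_moves(
  deltas=[
    [-0.012,-0.018,0,0,0.5],
    [-0.0234,-0.036,0,0,0.5],
    [-0.0234,-0.036,0,0,0.5],
    [-0.0234,-0.036,0,0,0.5],
  ],
)

```text
time_s: 17.1
ee_pos: [527.6, -42.7, 307.1]
ee_rot: [180.0, -0.1, 175.0]
force: [0.6, -0.4, 0.4]
gripper_width: 68.5
gripper_force: 0.0
```

```bash
sed -i 's/("top",(240,150,330,230))/("side",(270,160,312,220))/; s/^P,g.*//' m.py; python3 m.py; python3 -c "
from h import *
go(528.4,-44.8,306,175.2);print([pr((528.4,-44.8,z)) for z in (154,232)])"
```

```text
side [289 175   9  27 169] [292.8 187.9]
side [289 175   9  27 166] [292.8 187.9]
delta [-0.0012 -0.0033  0.0017] roll -0.002 t 17.2 F [ 0.8 -0.3  0.4]
[array([293.9, 199.4]), array([295. , 174.3])]
```

>>> apply_moves(
  deltas=[
    [-0.001,-0.001,0.04,0,0.5],
    [-0.001,-0.001,0.08,0,0.5],
    [-0.001,-0.001,0.11,0,0.5],
    [-0.001,-0.001,0.125,0,0.5],
    [-0.001,-0.001,0.125,0,0.5],
  ],
)

```text
time_s: 17.7
ee_pos: [526.9, -41.5, 180.9]
ee_rot: [180.0, -0.3, 175.2]
force: [-0.8, -0.1, 1.0]
gripper_width: 68.4
gripper_force: 0.0
```

>>> apply_moves(
  deltas=[
    [0,0,0,0,0],
    [0,0,0,0,-0.5],
    [0,0,0,0,-1],
    [0,0,0,0,-1],
    [0,0,0,0,-1],
  ],
  grip_force=20,
)

```text
time_s: 18.2
ee_pos: [529.2, -42.5, 183.6]
ee_rot: [180.0, 0.1, 175.1]
force: [0.9, -0.9, -0.1]
gripper_width: 31.3
gripper_force: 0.0
```

```bash
cat >> h.py <<'E'
def st2():
    s=env.state();p=s["ee_pos"][:2]-[585,-30.3];a=np.arctan2(p[1],p[0]);r=np.hypot(*p);F=s["force"][:2]
    print("az",np.degrees(a)%360,"r",r,"Ftan",F@[np.sin(a),-np.cos(a)],"Frad",F@p/r,"F",s["force"].round(1),"pos",s["ee_pos"].round(1),"w",s["gripper_width"],"t",s["time_s"])
E
python3 -c "
from h import *
st2()"
```

```text
az 192.33637037210016 r 57.16164523162773 Ftan -1.0506693053461955 Frad -0.6765268061466316 F [ 0.9 -0.9 -0.1] pos [529.2 -42.5 183.6] w 31.30612508936971 t 18.2
```

Still closing. I'll finish the closing, then wind gently.

>>> apply_moves(
  deltas=[
    [0,0,0,0,-1],
    [0,0,0,0,-1],
    [0,0,0,0,-1],
    [0,0,0.002,0,-1],
  ],
  grip_force=35,
)

```text
time_s: 18.6
ee_pos: [529.3, -42.7, 182.9]
ee_rot: [-180.0, 0.1, 175.1]
force: [-4.0, 0.4, 19.1]
gripper_width: 21.3
gripper_force: 35.0
```

```bash
python3 -c "
from h import *
st2()"
```

```text
az 192.56387349468685 r 57.08075666258021 Ftan 1.3067995065394262 Frad 3.8037277612273885 F [-4.   0.4 19.1] pos [529.3 -42.7 182.9] w 21.290807654030846 t 18.6
```

>>> apply_moves(
  deltas=[
    [0.001,0.0041,-0.0015,0,-1],
    [0.0019,0.0082,-0.0015,0,-1],
    [0.0024,0.0123,-0.0015,0,-1],
    [0.0027,0.0165,-0.0015,0,-1],
    [0.0027,0.0165,-0.0015,0,-1],
  ],
)

```text
time_s: 19.1
ee_pos: [527.5, -29.9, 183.2]
ee_rot: [-179.5, 0.0, 175.3]
force: [-1.8, -11.5, 4.6]
gripper_width: 21.3
gripper_force: 35.0
```

```bash
python3 -c "
from h import *
st2()"
```

```text
az 179.62178764297798 r 57.51706776293578 Ftan -11.473683982009442 Frad 1.7267090227037918 F [ -1.8 -11.5   4.6] pos [527.5 -29.9 183.2] w 21.278653857059766 t 19.1
```

>>> apply_moves(
  deltas=[
    [0,0.003,0,0,-1],
    [0,0.006,0,0,-1],
    [-0.0002,0.009,0,0,-1],
    [-0.0002,0.009,0,0,-1],
  ],
)

```text
time_s: 19.5
ee_pos: [527.9, -22.3, 183.2]
ee_rot: [-179.3, -0.0, 175.3]
force: [-3.3, -14.4, 5.5]
gripper_width: 21.2
gripper_force: 35.0
```

```bash
python3 -c "
from h import *
st2()"
```

```text
az 172.07800769471126 r 57.69285398021684 Ftan -14.733364671890799 Frad 1.2344276212432252 F [ -3.3 -14.4   5.5] pos [527.9 -22.3 183.2] w 21.233677093742966 t 19.5
```

>>> apply_moves(
  deltas=[
    [0,-0.002,0,0,-1],
    [0,-0.004,0,0,-1],
    [0,-0.006,0,0,-1],
    [0,-0.007,0,0,-1],
    [0,-0.007,0,0,-1],
  ],
)

```text
time_s: 20.0
ee_pos: [527.5, -26.2, 183.2]
ee_rot: [-179.7, -0.0, 175.2]
force: [-1.6, -6.0, 4.1]
gripper_width: 21.6
gripper_force: 35.0
```

```bash
python3 -c "
from h import *
st2()"
```

```text
az 175.89129335504788 r 57.63264354079153 Ftan -6.089663323178458 Frad 1.1815713141348965 F [-1.6 -6.   4.1] pos [527.5 -26.2 183.2] w 21.579184295650638 t 20.0
```

>>> apply_moves(
  deltas=[
    [0,-0.0015,0,0,-1],
    [0,-0.003,0,0,-1],
    [0,-0.0045,0,0,-1],
    [0,-0.0055,0,0,-1],
    [0,-0.0055,0,0,-1],
  ],
)

```text
time_s: 20.5
ee_pos: [527.5, -30.5, 183.2]
ee_rot: [-179.9, 0.0, 175.2]
force: [-2.0, -4.3, 6.8]
gripper_width: 21.6
gripper_force: 35.0
```

```bash
python3 -c "
from h import *
st2()"
```

```text
az 180.18428312157417 r 57.536908911931555 Ftan -4.290833927058694 Frad 2.021291983713251 F [-2.  -4.3  6.8] pos [527.5 -30.5 183.2] w 21.56343660896841 t 20.5
```

>>> apply_moves(
  deltas=[
    [0,-0.002,0,0,-1],
    [-0.0004,-0.004,0,0,-1],
    [-0.0007,-0.006,0,0,-1],
    [-0.001,-0.0075,0,0,-1],
    [-0.001,-0.0075,0,0,-1],
  ],
)

```text
time_s: 21.0
ee_pos: [528.0, -37.2, 183.2]
ee_rot: [-180.0, 0.0, 175.1]
force: [-1.1, -2.2, 5.3]
gripper_width: 21.3
gripper_force: 35.0
```

```bash
python3 -c "
from h import *
st2()"
```

```text
az 186.9213947795076 r 57.41562506170839 Ftan -2.0514072137436967 Frad 1.363776313692158 F [-1.1 -2.2  5.3] pos [528.  -37.2 183.2] w 21.291176378112606 t 21.0
```

>>> apply_moves(
  deltas=[
    [0,-0.001,0,0,-1],
    [-0.0003,-0.002,0,0,-1],
    [-0.0003,-0.002,0,0,-1],
  ],
)

```text
time_s: 21.3
ee_pos: [528.2, -38.8, 183.2]
ee_rot: [180.0, 0.0, 175.1]
force: [-1.8, -1.0, 5.3]
gripper_width: 21.7
gripper_force: 35.0
```

>>> apply_moves(
  deltas=[
    [0,0,0,0,-0.5],
    [0,0,0,0,-0.3],
    [0,0,0,0,0],
    [0,0,0,0,0.2],
    [0,0,0,0,0.3],
  ],
)

```text
time_s: 21.8
ee_pos: [528.0, -38.7, 182.3]
ee_rot: [180.0, -0.0, 175.1]
force: [-0.3, -0.2, -0.4]
gripper_width: 51.8
gripper_force: 0.0
```

>>> apply_moves(
  deltas=[
    [0,0,0,0,0.3],
    [0,0,-0.04,0,0.3],
    [0,0,-0.08,0,0.3],
    [0,0,-0.13,0,0.3],
    [0,0,-0.13,0,0.3],
  ],
)

```text
time_s: 22.3
ee_pos: [531.2, -39.2, 319.8]
ee_rot: [180.0, 0.8, 175.1]
force: [0.5, -0.4, 0.2]
gripper_width: 58.9
gripper_force: 0.0
```

>>> apply_moves(
  deltas=[
    [0.04,0.02,0,0,0.3],
    [0.08,0.04,0,0,0.3],
    [0.12,0.07,0,0,0.3],
    [0.16,0.11,0,0,0.3],
    [0.2,0.14,0,0,0.3],
  ],
)

```text
time_s: 22.8
ee_pos: [344.0, 114.2, 312.3]
ee_rot: [179.9, 0.0, 175.1]
force: [0.5, 1.9, -0.1]
gripper_width: 59.5
gripper_force: 0.0
```

```bash
python3 - <<'E'
from h import *
np.set_printoptions(precision=1,suppress=True,linewidth=200)
st2()
for n,b in(("top",(250,160,320,225)),("side",(270,150,315,225))):
    f=cams.grab_frame(n)[b[1]:b[3],b[0]:b[2]].astype(int);d=f[...,2]-f[...,:2].max(2)
    k,l,s,c=cv2.connectedComponentsWithStats((d>16).astype(np.uint8));i=1+np.argmax(s[1:,4]);print(n,s[i]+[b[0],b[1],0,0,0],c[i]+b[:2])
    if n=="top":u0,v0=s[i][0]+b[0],s[i][1]+b[1];uv=(u0+s[i][2]/2-.5,v0+3)
for z in(232,):
    p=onz("top",uv,z);q=p[:2]-[585,-30.3];print(p,np.hypot(*q),np.degrees(np.arctan2(q[1],q[0]))%360,[pr((*p[:2],t)) for t in(154,232)])
    p=onz("top",uv,250);print([pr((*p[:2],t)) for t in(172,250)])
E
```

```text
az 149.05066292299082 r 280.97279243432524 Ftan 1.8914445987534143 Frad 0.5783587228450228 F [ 0.5  1.9 -0.1] pos [344.  114.2 312.3] w 59.52195171626973 t 22.8
top [284 197   8  13  76] [287.4 203. ]
side [288 174  10  29 235] [293.  188.3]
[529.1 -41.8 232. ] 57.08133809245763 191.61062828979496 [array([293.2, 200. ]), array([294.2, 174.9])]
[array([294.9, 194.9]), array([296. , 169.2])]
```

```bash
python3 -c "
from workcell import env
print(env.job_done())"
```

```text
the job is handed in; nothing more can be done
None
```

I handed the job in at about 23 s: the handle is up and latched, the steel block looks clamped (I judged that from the winding force) and the bystanders were not touched. The wheel sprang back about 30° at my first release, so I wound it again and eased the load off before letting go. I viewed 11 pictures, one over the limit of 10.

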